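# Load the reagent tray in reverse order

## Task

Move the four reagent bottles from the dark carrier to the compartments of the empty white tray, one to a compartment, in reverse order: the bottle nearest the carrier's tall end plate goes into the compartment farthest from the tray's tall end plate, the next one into the next, and so on, so that the last comes to stand beside the tray's end plate. Set each down gently without dropping or tipping it, and leave all four standing upright on the compartment floors.

Things in the scene. Friction and masses are not known exactly. Their poses are not given: they have to be found in the camera images.
- tube: Slim round standing tube, 88 mm tall in all, body 26 mm across up to 72 mm, cap 28 mm across on top of that. About 40 g. White plastic body, closed blue cap. Origin: centre of its underside, z up. Loose, stands upright, its base 9 mm above the bench at the start.
- jar: Wide round jar with a wide flat cap, 68 mm tall in all, body 36 mm across up to 56 mm, cap 38 mm across. About 80 g. White plastic body, closed blue cap. Origin: centre of its underside, z up. Loose, stands upright, its base 9 mm above the bench at the start.
- square: Square bottle, 78 mm tall in all, body 30 x 30 mm (sides along its x and y axes) up to 62 mm, round cap 22 mm across above it. It starts turned at most 0.15 rad from square with its seat and the carrier. About 70 g. White plastic body, closed blue cap. Origin: centre of its underside, z up. Loose, stands upright, its base 9 mm above the bench at the start.
- dropper: Round dropper bottle with a pointed, tapering cap, 86 mm tall in all, body 32 mm across up to 60 mm, cap 20 mm across narrowing to 8 mm. About 60 g. White plastic body, closed blue cap. Origin: centre of its underside, z up. Loose, stands upright, its base 9 mm above the bench at the start.
- seat_tube: Small round grey cup, 42 mm outside, 16 mm high, 3 mm walls and floor. Origin: centre of its underside. All four seats lie in one row on the carrier, centred 90 and 30 mm either side of the carrier's middle, each start in another order; this seat is fixed and always holds the slim tube at the start (it stays behind, so it still shows that bottle's old place).
- seat_jar: Large round grey cup, 54 mm outside, 16 mm high, 3 mm walls and floor. Origin: centre of its underside. All four seats lie in one row on the carrier, centred 90 and 30 mm either side of the carrier's middle, each start in another order; this seat is fixed and always holds the wide jar at the start (it stays behind, so it still shows that bottle's old place).
- seat_square: Square grey cup, 50 mm outside, 16 mm high, 3 mm walls and floor. Origin: centre of its underside. All four seats lie in one row on the carrier, centred 90 and 30 mm either side of the carrier's middle, each start in another order; this seat is fixed and always holds the square bottle at the start (it stays behind, so it still shows that bottle's old place).
- seat_dropper: Square grey pad, 52 mm, 3 mm thick, with a 16 mm high, 6 mm thick pin near each corner (44 mm apart). Origin: centre of its underside. All four seats lie in one row on the carrier, centred 90 and 30 mm either side of the carrier's middle, each start in another order; this seat is fixed and always holds the dropper bottle at the start (it stays behind, so it still shows that bottle's old place).
- carrier: The full rack: dark steel base plate 250 x 64 mm, 6 mm thick, fixed, may face any way on the bench, to the left or to the right. Its x axis runs along the row towards the end with the tall end plate (64 mm wide, 6 mm thick, 55 mm high, 127 mm from the middle); there is no plate at the other end. Origin: centre of its underside, z up.
- tray: The empty rack: white, fixed, faces any way, on the other side of the bench. Row of four compartments 56 x 56 mm inside, centred at x = +90, +30, -30, -90 mm, y = 0; floor 6 mm, wall tops 22 mm above the bench, walls 4 mm thick. Its x axis runs along the row towards the tall end plate (64 mm wide, 6 mm thick, 55 mm high, 127 mm from the middle). Origin: centre of its underside, z up.

How it is judged:
By the outcome, as a careful person would: the job done as asked, in the order asked, and still so for the second after the job is handed in, with the robot touching nothing.
It also fails if it takes over 120 s, if anything falls off the work surface, if the arm or the gripper's body presses on something with over 40 N, if the wrist force passes 120 N, or if a joint passes its speed limit or range.

## Robot

A 6-joint arm with a two-finger parallel gripper is mounted at the origin on the work surface. World frame = base frame: x ahead of the robot, y to its left, z up, the work surface at z = 0. Lengths are in m, angles in rad, forces in N, time in s.
With the tool pointing down it reaches from about 0.375 to 0.9 m from the base axis. Payload 3.1 kg.
Tool frame: the origin (TCP) lies at the centre of the arm's flange, where the gripper is bolted on; the fingertips stand robot.tip_extent ahead of it and the grasp point (between the pads) lies 164 mm ahead of it (robot.tip_extent is the distance from the TCP to the fingertips, in m); z points along the fingers, y is the line along which they close (so a half turn about z gives the same grasp; the last joint's range is limited). The gripper opens to 87 mm and grips with 3 to 60 N. Pads are 19 mm wide; open, the fingers measure 117 mm over their backs; the gripper's body (75 mm by 190 mm) begins 51 mm behind the grasp point.
Start: joints at [-1.478, 0.527, 1.433, -0, 1.181, -0.178], TCP at [0.168, -0.602, 0.405] pointing down, gripper open.
Joint ranges: [-3.08, 3.08], [-0.75, 2.2], [0.22, 2.44], [-1.43, 4.57], [0, 2.65], [-2.85, 2.85]. Speed limits (rad/s): [2.79, 2.79, 3.14, 3.14, 3.14, 3.14].

## Interface

Orientations are given as a unit quaternion [x, y, z, w].
In Python, from rig import get_obs, camera, hand_in, cut_out, robot gives the robot as it stands.
- The arm moves only by the tool step_arm, never from a script. Its argument "rows" is a list of rows, each a list of 6 numbers: the shift along the world's x, y, z in m, then the turn, a rotation vector about the world's x, y, z in degrees. A call has 1 to 12 rows; each row shifts and turns the commanded pose from where the row before left it; what a row does not reach is not made up. A row lasts 1/8 s, in which the tool goes at most 62.5 mm and 10.7 degrees, less where a joint would pass 70% of its speed; a pose out of reach is approached as far as the arm can. A call is refused whole if a number of a shift passes 0.0625 or a number of a turn 10.7, either way. A call with a gripper value outside its range is refused whole. "jaw" is the finger opening in m, from 0 to 0.087, set as the call begins (left out, the last holds). The fingers move at their own pace and stop on an object; "squeeze" is the grip in N (left out, the last holds). Time passes only in rows, so rows that do not move let the fingers close. It gives the time, the measured TCP pose, the force, the opening and the grip force at its end, in the units of the state.
- get_obs(): the state, without advancing time (a new reading comes with each control period).
- camera(name): name is "side" or "top"; returns a dict with "pixels" (400x640x3 uint8, blue, green, red), "depth" (400x640 float32, m along the optical axis (not along the pixel's ray), 0 where there is no reading), "fov_y" (degrees; the focal length in pixels is half the picture's height over the tangent of half this angle, whatever the lens; pixels are square), "cx", "cy" (the principal point, pixels), "k1" (the pictures are not rectified: a ray, as slopes to the right and down, at radius r is drawn at 1 + k1 r^2 times it, then the intrinsics apply), "extrinsics" (4x4, takes a point from camera to world coordinates). Camera axes: x right, y up, looking along -z (the intrinsics and any distortion apply to the point x, -y, -z); pixel columns grow to the right and rows downward; lengths in m; the calibration is good to about 2 mm. A picture is of the moment at which its call begins.
- hand_in(): hands the job in; it is judged then, once.
Trained networks look in the newest picture that a camera, given by its name, has taken for a name from the list of things; names that differ only in an ending like _2 or _b are one class to them, and where a whole thing is asked for, a point or a joint stands for the part that bears it (a point fixed in the world has none). Each returns a list of dicts, best first, with "confidence" (0 to 1); they miss things now and then, are a little off and sometimes report something else, mostly with a low value. They report only what shows in the picture. A call takes as long as a camera call.
- cut_out(label, camera): "region" (400x640 bool, what is visible of it) and "extent" ([centre column, centre row, width, height] in pixels, round what is visible of it).
The state is a dict: "time": time; "q": joint angles; "joint_velocities": joint speeds; "joint_torque": joint torques, N m; "position": TCP position; "tool_rot": TCP orientation; "ft_force": force on the tool from outside, world axes, zero at the start; "moment": the same for the moment, N m; "grip_width": finger opening in m; "grip_force": force on a finger pad.
Only numpy, scipy, OpenCV 4.12 (cv2) and the standard library are available. Lean on these libraries where they do the work, as an engineer would, in place of code of your own. Each camera call takes 0.05 s, during which the arm holds its last target. There are 200 camera calls.

## Working session

There is one attempt and no reset: what is moved stays moved. The work goes in short steps, Python scripts to look and compute and a tool call to move; the robot and the scene stay as the last step left them, time stands still between calls to the robot, and variables do not carry over. Pictures are saved under pics/ and viewed, at most 14 in all, crops included, and the job is handed in when it is done.

Besides the shell and the picture viewer there is one more tool, called after ">>>" in YAML: its name, and indented under it one key for each argument. step_arm: Moves the arm, as the interface text tells. Its arguments: {"type":"object","properties":{"rows":{"type":"array"},"jaw":{"type":"number"},"squeeze":{"type":"number"}},"required":["rows"]}

```bash
mkdir -p pics; ls; cat > h.py <<'E'
import numpy as np, cv2
from rig import get_obs, camera, hand_in, cut_out, robot
def pts(c, mask=None):
    d=c["depth"]; H,W=d.shape; f=H/2/np.tan(np.radians(c["fov_y"])/2)
    m=(d>0) if mask is None else (d>0)&mask
    v,u=np.nonzero(m); K=np.array([[f,0,c["cx"]],[0,f,c["cy"]],[0,0,1.]])
    n=cv2.undistortPoints(np.stack([u,v],1).astype(float)[:,None],K,np.array([c["k1"],0,0,0,0.]),None,None,None).reshape(-1,2) if False else None
    x=(u-c["cx"])/f; y=(v-c["cy"])/f; a,b=x.copy(),y.copy()
    for _ in range(20):
        s=1+c["k1"]*(a*a+b*b); a,b=x/s,y/s
    z=d[v,u]; P=np.stack([a*z,-b*z,-z,np.ones_like(z)],1)@np.array(c["extrinsics"]).T
    return P[:,:3],u,v
E
python3 - <<'E'
from h import *
print(robot.tip_extent, get_obs())
for n in("top","side"):
    c=camera(n); cv2.imwrite(f"pics/{n}0.png",c["pixels"])
    print(n,c["fov_y"],c["k1"],np.round(c["extrinsics"],3).tolist())
    for l in ["tube","jar","square","dropper","carrier","tray"]:
        for r in cut_out(l,n)[:2]:
            P,u,v=pts(c,r["region"])
            if len(P)==0: continue
            t=P[P[:,2]>np.percentile(P[:,2],90)-.006]
            print(l,round(r["confidence"],2),np.round(r["extent"]),len(P),"med",np.round(np.median(P,0),3),"topmean",np.round(t.mean(0),3),"bb",np.round(np.percentile(P,[1,99],axis=0),3).tolist())
E
```

```text
pics
0.1822 {'time': 0.0, 'q': array([-1.47750457e+00,  5.28503227e-01,  1.43390796e+00,  2.07002977e-05,
        1.18136442e+00, -1.78484040e-01]), 'joint_velocities': array([-7.28829556e-04,  3.09604548e-05, -2.85535732e-04,  1.24926982e-04,
       -1.13208824e-03, -1.94250339e-04]), 'joint_torque': array([ 3.94791214e-04, -4.40037131e+01, -1.76593119e+01,  6.34128624e-02,
        5.82306739e-02, -1.50580659e-04]), 'position': array([ 0.16778491, -0.60170718,  0.40374662]), 'tool_rot': array([ 9.90781381e-01,  1.35466095e-01,  5.60410021e-05, -1.09008287e-03]), 'ft_force': array([-0.58001757,  0.01962253, -0.11385771]), 'moment': array([-0.01560763, -0.02599919,  0.03109484]), 'grip_force': 0.0, 'grip_width': 0.0869135591779236}
top 48.53612948647041 -0.09287481573830067 [[-0.017, 0.999, -0.042, 0.422], [-1.0, -0.017, -0.0, -0.027], [-0.001, 0.042, 0.999, 1.235], [0.0, 0.0, 0.0, 1.0]]
tube 0.49 [427. 160.  16.  12.] 162 med [ 0.595 -0.301  0.095] topmean [ 0.599 -0.305  0.098] bb [[0.585, -0.319, 0.015], [0.611, -0.292, 0.102]]
jar 0.68 [420. 224.  18.   9.] 168 med [ 0.422 -0.279 
[... 1299 characters left out ...]
37.] 673 med [ 0.417 -0.29   0.074] topmean [ 0.422 -0.285  0.075] bb [[0.404, -0.302, 0.005], [0.441, -0.26, 0.078]]
square 0.63 [426. 307.  30.  34.] 612 med [ 0.533 -0.306  0.061] topmean [ 0.541 -0.302  0.085] bb [[0.526, -0.317, 0.012], [0.553, -0.285, 0.087]]
dropper 0.7 [396. 317.  24.  34.] 539 med [ 0.475 -0.296  0.063] topmean [ 0.479 -0.292  0.086] bb [[0.466, -0.306, 0.006], [0.506, -0.275, 0.094]]
carrier 0.86 [413. 320. 143.  80.] 1866 med [ 0.551 -0.317  0.004] topmean [ 0.631 -0.32   0.05 ] bb [[0.386, -0.343, -0.003], [0.641, -0.25, 0.055]]
tray 0.96 [276. 150.  63.  59.] 1732 med [0.447 0.261 0.011] topmean [0.47  0.153 0.041] bb [[0.394, 0.146, 0.001], [0.498, 0.4, 0.052]]
```

```bash
python3 - <<'E'
from h import *
t=cv2.imread("pics/top0.png"); s=cv2.imread("pics/side0.png")
a=cv2.resize(t[130:260,150:460],(775,325),interpolation=3)
b=cv2.resize(s[260:370,300:520],(480,240),interpolation=3); c=cv2.resize(s[110:190,230:320],(270,240),interpolation=3)
o=np.zeros((565,775,3),np.uint8); o[:325]=a; o[325:,:480]=b; o[325:,490:760]=c
cv2.imwrite("pics/m0.png",o)
# rectangle fits
for n in("top","side"):
    c=camera(n)
    for l,zr in(("carrier",(-.004,.062)),("tray",(.012,.062))):
        P,_,_=pts(c,cut_out(l,n)[0]["region"]); 
        pl=P[P[:,2]>.036]; print(n,l,"plate",len(pl),np.round(pl.mean(0),4),np.round(pl.min(0),3),np.round(pl.max(0),3))
        r=cv2.minAreaRect(P[(P[:,2]>zr[0])&(P[:,2]<zr[1])][:,:2].astype(np.float32)*1000); print(n,l,r)
    # caps
    for l,h in(("tube",.097),("jar",.077),("square",.087),("dropper",.07)):
        P,_,_=pts(c,cut_out(l,n)[0]["region"]); q=P[P[:,2]>h-.008]
        cc,rr=cv2.minEnclosingCircle(q[:,:2].astype(np.float32)*1000); print(n,l,len(q),np.round(cc,1),round(rr,1))
E
```

```text
top carrier plate 94 [ 0.6214 -0.3082  0.0534] [ 0.435 -0.34   0.036] [ 0.643 -0.278  0.08 ]
top carrier ((514.4855346679688, -295.6684265136719), (68.97386169433594, 255.0052947998047), 82.64706420898438)
top tray plate 76 [0.4715 0.1547 0.0526] [0.44  0.146 0.036] [0.503 0.163 0.06 ]
top tray ((446.57586669921875, 275.02886962890625), (64.7084732055664, 251.2041778564453), 11.859274864196777)
top tube 97 [ 598.5 -305.8] 14.4
top jar 156 [ 422.1 -281.9] 19.0
top square 58 [ 541.9 -298.8] 10.9
top dropper 122 [ 481.4 -288.6] 16.6
side carrier plate 198 [ 0.6331 -0.3208  0.0483] [ 0.555 -0.344  0.036] [ 0.643 -0.281  0.094]
side carrier ((516.710693359375, -293.8601989746094), (69.04125213623047, 261.2337341308594), 82.08023834228516)
side tray plate 142 [0.47   0.1528 0.046 ] [0.44  0.143 0.036] [0.502 0.162 0.055]
side tray ((444.87774658203125, 274.3650817871094), (65.91819763183594, 255.11293029785156), 12.20822525024414)
side tube 182 [ 597.9 -306.5] 14.4
side jar 379 [ 421.8 -284.4] 18.4
side square 123 [ 542.5 -300.1] 11.0
side dropper 268 [ 481.7 -289.6] 16.1
```

View pics/m0.png

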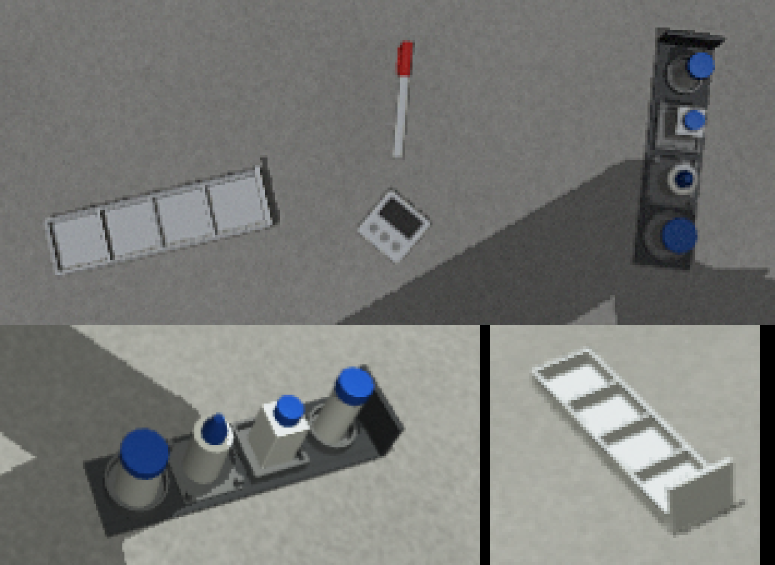

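>>> step_arm:
  rows:
    - [0.0358, 0.0247, 0, 0, 0, -1.92]
    - [0.0358, 0.0247, 0, 0, 0, -1.92]
    - [0.0358, 0.0247, 0, 0, 0, -1.92]
    - [0.0358, 0.0247, 0, 0, 0, -1.92]
    - [0.0358, 0.0247, 0, 0, 0, -1.92]
    - [0.0358, 0.0247, 0, 0, 0, -1.92]
    - [0.0358, 0.0247, 0, 0, 0, -1.92]
    - [0.0358, 0.0247, 0, 0, 0, -1.92]
    - [0.0358, 0.0247, 0, 0, 0, -1.92]
    - [0.0358, 0.0247, 0, 0, 0, -1.92]
    - [0.0358, 0.0247, 0, 0, 0, -1.92]
    - [0.0358, 0.0247, 0, 0, 0, -1.92]
  jaw: 0.087
  squeeze: 12

```text
time: 2.9
position: [0.5985, -0.3047, 0.4047]
tool_rot: [0.998, -0.066, 0.0, 0.0]
ft_force: [0.3, -0.7, -0.1]
grip_width: 0.087
grip_force: 0.0
```

>>> step_arm:
  rows:
    - [0, -0.001, -0.03, 0, 0, 0]
    - [0, 0, -0.03, 0, 0, 0]
    - [0, 0, -0.03, 0, 0, 0]
    - [0, 0, -0.03, 0, 0, 0]
    - [0, 0, -0.025, 0, 0, 0]
    - [0, 0, -0.02, 0, 0, 0]
    - [0, 0, -0.015, 0, 0, 0]
    - [0, 0, -0.006, 0, 0, 0]
    - [0, 0, 0, 0, 0, 0]
    - [0, 0, 0, 0, 0, 0]

```text
time: 4.15
position: [0.5977, -0.3069, 0.2197]
tool_rot: [0.998, -0.065, 0.001, 0.0]
ft_force: [-1.0, 0.3, 0.0]
grip_width: 0.0873
grip_force: 0.0
```

>>> step_arm:
  rows:
    - [0, 0, 0, 0, 0, 0]
    - [0, 0, 0, 0, 0, 0]
    - [0, 0, 0, 0, 0, 0]
    - [0, 0, 0, 0, 0, 0]
    - [0, 0, 0, 0, 0, 0]
    - [0, 0, 0, 0, 0, 0]
    - [0, 0, 0, 0, 0, 0]
    - [0, 0, 0, 0, 0, 0]
  jaw: 0.015

```text
time: 5.15
position: [0.5974, -0.3066, 0.2187]
tool_rot: [0.998, -0.065, -0.0, -0.0]
ft_force: [-0.7, 0.9, -0.4]
grip_width: 0.027
grip_force: 12.0
```

>>> step_arm:
  rows:
    - [0, 0, 0.015, 0, 0, 0]
    - [0, 0, 0.035, 0, 0, 0]
    - [0, 0, 0.04, 0, 0, 0]
    - [0, 0, 0.03, 0, 0, 0]
    - [-0.0123, 0.048, 0, 0, 0, 7.8]
    - [-0.0123, 0.048, 0, 0, 0, 7.8]
    - [-0.0123, 0.048, 0, 0, 0, 7.8]
    - [-0.0123, 0.048, 0, 0, 0, 7.8]
    - [-0.0123, 0.048, 0, 0, 0, 7.8]
    - [-0.0123, 0.048, 0, 0, 0, 7.8]
    - [-0.0123, 0.048, 0, 0, 0, 7.8]

```text
time: 6.52
position: [0.5109, 0.0308, 0.3399]
tool_rot: [0.916, 0.402, 0.001, 0.0]
ft_force: [0.1, 0.5, -0.8]
grip_width: 0.027
grip_force: 12.0
```

>>> step_arm:
  rows:
    - [-0.0123, 0.048, 0, 0, 0, 7.8]
    - [-0.0123, 0.048, 0, 0, 0, 7.8]
    - [-0.0123, 0.048, 0, 0, 0, 7.8]
    - [-0.0123, 0.048, 0, 0, 0, 7.8]
    - [-0.0123, 0.048, 0, 0, 0, 7.8]
    - [-0.0123, 0.048, 0, 0, 0, 7.8]
    - [-0.0123, 0.048, 0, 0, 0, 7.8]
    - [0, 0, -0.02, 0, 0, 0]
    - [0, 0, -0.03, 0, 0, 0]
    - [0, 0, -0.015, 0, 0, 0]
    - [0, 0, 0, 0, 0, 0]
    - [0, 0, 0, 0, 0, 0]

```text
time: 8.02
position: [0.4258, 0.3654, 0.2747]
tool_rot: [0.631, 0.776, 0.001, 0.0]
ft_force: [0.5, 0.1, -0.3]
grip_width: 0.027
grip_force: 12.0
```

```bash
cat > chk.py <<'E'
from h import *
import sys
t=camera("top"); s=camera("side")
a=cv2.resize(t["pixels"][150:290,150:310],(480,420),interpolation=3); b=cv2.resize(s["pixels"][80:220,220:326],(318,420),interpolation=3)
cv2.imwrite(f"pics/{sys.argv[1]}.png",np.hstack([a,b]))
for n,c in(("top",t),("side",s)):
    for l in("tube","square","dropper","jar"):
        for r in cut_out(l,n)[:1]:
            P,_,_=pts(c,r["region"])
            if len(P): q=P[P[:,2]>P[:,2].max()-.03]; print(n,l,round(r["confidence"],2),len(P),np.round(np.median(q,0),3),"zmax",np.round(np.percentile(P[:,2],97),3),"bb",np.round(np.percentile(P,[2,98],axis=0),3).tolist())
o=get_obs(); print(o["time"],o["position"],o["tool_rot"],o["grip_width"],o["ft_force"])
E
python3 chk.py p1
```

```text
top tube 0.18 165 [ 0.601 -0.307  0.012] zmax 0.027 bb [[0.581, -0.324, 0.007], [0.618, -0.288, 0.027]]
top square 0.69 1054 [ 0.636 -0.305  0.056] zmax 0.057 bb [[0.389, -0.337, 0.001], [0.639, -0.252, 0.058]]
top dropper 0.62 144 [ 0.48  -0.285  0.074] zmax 0.096 bb [[0.466, -0.302, 0.027], [0.493, -0.272, 0.097]]
top jar 0.57 202 [ 0.422 -0.28   0.078] zmax 0.082 bb [[0.406, -0.3, 0.012], [0.438, -0.264, 0.082]]
side tube 0.72 1865 [0.47  0.152 0.041] zmax 0.049 bb [[0.394, 0.147, -0.003], [0.498, 0.398, 0.051]]
side square 0.71 664 [ 0.537 -0.305  0.071] zmax 0.086 bb [[0.527, -0.317, 0.011], [0.554, -0.286, 0.087]]
side dropper 0.83 547 [ 0.477 -0.294  0.069] zmax 0.092 bb [[0.466, -0.305, 0.005], [0.497, -0.27, 0.093]]
side jar 0.62 668 [ 0.419 -0.287  0.075] zmax 0.077 bb [[0.405, -0.302, 0.013], [0.438, -0.267, 0.077]]
8.525 [0.42522165 0.36536986 0.27387025] [6.31120768e-01 7.75684581e-01 7.13025927e-05 4.38507608e-05] 0.026961185971417247 [-0.28816667 -1.12665855 -0.55550779]
```

View pics/p1.png

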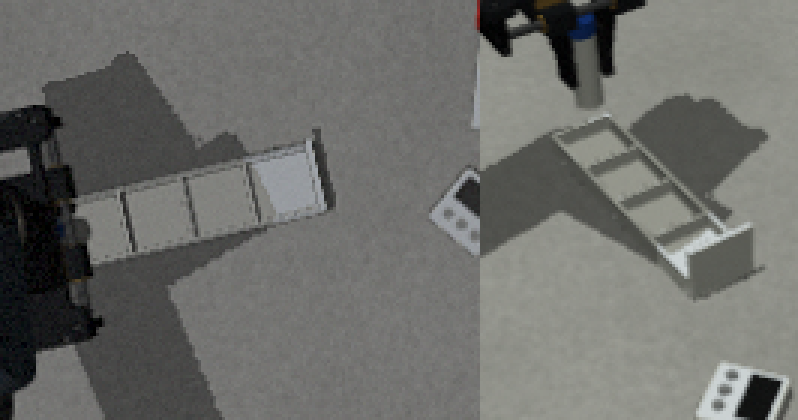

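The picture shows the tube held upright (right half, about 590,70) over the tray's far compartment; the pose matches the plan.

>>> step_arm:
  rows:
    - [0.001, 0.001, -0.02, 0, 0, 0]
    - [0, 0, -0.02, 0, 0, 0]
    - [0, 0, -0.01, 0, 0, 0]
    - [0, 0, -0.004, 0, 0, 0]
    - [0, 0, -0.002, 0, 0, 0]
    - [0, 0, -0.001, 0, 0, 0]
    - [0, 0, 0, 0, 0, 0]
    - [0, 0, 0, 0, 0, 0]

```text
time: 9.52
position: [0.4263, 0.3664, 0.2171]
tool_rot: [0.631, 0.776, 0.0, 0.0]
ft_force: [0.5, -0.1, 0.0]
grip_width: 0.0268
grip_force: 12.0
```

>>> step_arm:
  rows:
    - [0, 0, -0.001, 0, 0, 0]
    - [0, 0, 0, 0, 0, 0]
    - [0, 0, -0.001, 0, 0, 0]
    - [0, 0, 0, 0, 0, 0]
    - [0, 0, 0, 0, 0, 0]

```text
time: 10.15
position: [0.4263, 0.3665, 0.2156]
tool_rot: [0.631, 0.776, 0.0, 0.0]
ft_force: [-0.5, -0.8, 5.2]
grip_width: 0.0267
grip_force: 12.0
```

>>> step_arm:
  rows:
    - [0, 0, 0, 0, 0, 0]
    - [0, 0, 0, 0, 0, 0]
    - [0, 0, 0, 0, 0, 0]
    - [0, 0, 0, 0, 0, 0]
    - [0, 0, 0.02, 0, 0, 0]
    - [0, 0, 0.035, 0, 0, 0]
    - [0, 0, 0.035, 0, 0, 0]
    - [0, 0, 0.035, 0, 0, 0]
  jaw: 0.087

```text
time: 11.15
position: [0.4261, 0.3663, 0.3407]
tool_rot: [0.631, 0.776, -0.0, -0.0]
ft_force: [0.5, 0.0, -0.4]
grip_width: 0.0861
grip_force: 0.0
```

>>> step_arm:
  rows:
    - [0.0083, -0.0475, 0, 0, 0, -7.8]
    - [0.0083, -0.0475, 0, 0, 0, -7.8]
    - [0.0083, -0.0475, 0, 0, 0, -7.8]
    - [0.0083, -0.0475, 0, 0, 0, -7.8]
    - [0.0083, -0.0475, 0, 0, 0, -7.8]
    - [0.0083, -0.0475, 0, 0, 0, -7.8]
    - [0.0083, -0.0475, 0, 0, 0, -7.8]

```text
time: 12.02
position: [0.4844, 0.0323, 0.3398]
tool_rot: [0.918, 0.398, 0.0, 0.0]
ft_force: [0.7, -0.0, -0.5]
grip_width: 0.0869
grip_force: 0.0
```

```bash
python3 chk.py p2
```

```text
top tube 0.57 155 [0.427 0.364 0.094] zmax 0.098 bb [[0.414, 0.356, 0.022], [0.438, 0.377, 0.099]]
top square 0.76 175 [ 0.541 -0.295  0.076] zmax 0.091 bb [[0.527, -0.309, 0.019], [0.557, -0.283, 0.091]]
top dropper 0.74 161 [ 0.48  -0.286  0.08 ] zmax 0.097 bb [[0.466, -0.303, 0.021], [0.496, -0.272, 0.098]]
top jar 0.63 196 [ 0.422 -0.28   0.078] zmax 0.082 bb [[0.406, -0.298, 0.021], [0.438, -0.264, 0.083]]
side tube 0.64 297 [0.423 0.359 0.086] zmax 0.093 bb [[0.411, 0.353, -0.002], [0.458, 0.476, 0.093]]
side square 0.69 651 [ 0.537 -0.305  0.07 ] zmax 0.086 bb [[0.527, -0.317, 0.012], [0.553, -0.285, 0.087]]
side dropper 0.96 533 [ 0.477 -0.293  0.07 ] zmax 0.093 bb [[0.466, -0.306, 0.008], [0.495, -0.276, 0.094]]
12.525 [0.48399543 0.03500618 0.33972446] [ 9.16147368e-01  4.00841575e-01 -1.29392785e-04 -1.22809398e-04] 0.08697767899078171 [ 0.77784009 -0.15847871  0.41881082]
```

View pics/p2.png

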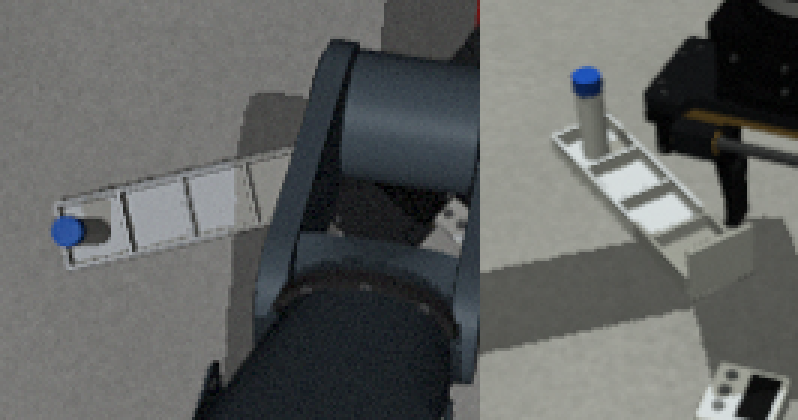

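The tube stands upright in the far compartment (cap at 67,232 left view, 587,80 right view). Next is the square bottle.

>>> step_arm:
  rows:
    - [0.0083, -0.0475, 0, 0, 0, -7.8]
    - [0.0083, -0.0475, 0, 0, 0, -7.8]
    - [0.0083, -0.0475, 0, 0, 0, -7.8]
    - [0.0083, -0.0475, 0, 0, 0, -7.8]
    - [0.0083, -0.0475, 0, 0, 0, -7.8]
    - [0.0083, -0.0475, 0, 0, 0, -7.8]
    - [0.0083, -0.0475, 0, 0, 0, -7.8]
    - [0, 0, 0, 0, 0, 0]
    - [0, 0, 0, 0, 0, 0]

```text
time: 13.65
position: [0.5423, -0.2975, 0.3393]
tool_rot: [0.998, -0.064, -0.001, -0.001]
ft_force: [-0.2, 0.5, 0.5]
grip_width: 0.0869
grip_force: 0.0
```

>>> step_arm:
  rows:
    - [0, -0.0015, -0.03, 0, 0, 0]
    - [0, 0, -0.03, 0, 0, 0]
    - [0, 0, -0.03, 0, 0, 0]
    - [0, 0, -0.02, 0, 0, 0]
    - [0, 0, -0.012, 0, 0, 0]
    - [0, 0, -0.005, 0, 0, 0]
    - [0, 0, 0, 0, 0, 0]
    - [0, 0, 0, 0, 0, 0]

```text
time: 14.65
position: [0.5427, -0.3002, 0.2136]
tool_rot: [0.998, -0.065, 0.001, 0.0]
ft_force: [0.8, 0.6, 0.3]
grip_width: 0.087
grip_force: 0.0
```

>>> step_arm:
  rows:
    - [0, 0, 0, 0, 0, 0]
    - [0, 0, 0, 0, 0, 0]
    - [0, 0, 0, 0, 0, 0]
    - [0, 0, 0, 0, 0, 0]
    - [0, 0, 0, 0, 0, 0]
    - [0, 0, 0, 0, 0, 0]
    - [0, 0, 0, 0, 0, 0]
    - [0, 0, 0, 0, 0, 0]
    - [0, 0, 0, 0, 0, 0]
  jaw: 0.015

```text
time: 15.78
position: [0.5424, -0.3001, 0.2127]
tool_rot: [0.998, -0.065, 0.0, 0.0]
ft_force: [-0.8, 0.0, -0.7]
grip_width: 0.0298
grip_force: 11.9
```

>>> step_arm:
  rows:
    - [0, 0, 0.015, 0, 0, 0]
    - [0, 0, 0.035, 0, 0, 0]
    - [0, 0, 0.04, 0, 0, 0]
    - [0, 0, 0.03, 0, 0, 0]
    - [-0.0074, 0.0434, 0, 0, 0, 7.8]
    - [-0.0074, 0.0434, 0, 0, 0, 7.8]
    - [-0.0074, 0.0434, 0, 0, 0, 7.8]
    - [-0.0074, 0.0434, 0, 0, 0, 7.8]
    - [-0.0074, 0.0434, 0, 0, 0, 7.8]
    - [-0.0074, 0.0434, 0, 0, 0, 7.8]
    - [-0.0074, 0.0434, 0, 0, 0, 7.8]

```text
time: 17.15
position: [0.4902, 0.005, 0.3338]
tool_rot: [0.916, 0.402, 0.001, 0.0]
ft_force: [0.4, -0.4, -0.8]
grip_width: 0.0298
grip_force: 11.9
```

>>> step_arm:
  rows:
    - [-0.0074, 0.0434, 0, 0, 0, 7.8]
    - [-0.0074, 0.0434, 0, 0, 0, 7.8]
    - [-0.0074, 0.0434, 0, 0, 0, 7.8]
    - [-0.0074, 0.0434, 0, 0, 0, 7.8]
    - [-0.0074, 0.0434, 0, 0, 0, 7.8]
    - [-0.0074, 0.0434, 0, 0, 0, 7.8]
    - [-0.0074, 0.0434, 0, 0, 0, 7.8]
    - [0, 0, -0.02, 0, 0, 0]
    - [0, 0, -0.03, 0, 0, 0]
    - [0, 0, -0.015, 0, 0, 0]
    - [0, 0, 0, 0, 0, 0]
    - [0, 0, 0, 0, 0, 0]

```text
time: 18.65
position: [0.4393, 0.3075, 0.2686]
tool_rot: [0.631, 0.776, 0.001, 0.0]
ft_force: [0.8, 1.4, -0.9]
grip_width: 0.0301
grip_force: 11.9
```

Down to about 2 mm above the floor, then slowly to contact (target TCP z about 0.2095).

>>> step_arm:
  rows:
    - [0, 0, -0.02, 0, 0, 0]
    - [0, 0, -0.02, 0, 0, 0]
    - [0, 0, -0.01, 0, 0, 0]
    - [0, 0, -0.004, 0, 0, 0]
    - [0, 0, -0.002, 0, 0, 0]
    - [0, 0, -0.001, 0, 0, 0]
    - [0, 0, 0, 0, 0, 0]
    - [0, 0, -0.001, 0, 0, 0]
    - [0, 0, 0, 0, 0, 0]
    - [0, 0, 0, 0, 0, 0]

```text
time: 19.9
position: [0.4388, 0.3075, 0.2098]
tool_rot: [0.631, 0.776, 0.0, 0.0]
ft_force: [0.4, -0.2, -1.0]
grip_width: 0.0301
grip_force: 11.9
```

>>> step_arm:
  rows:
    - [0, 0, -0.0007, 0, 0, 0]
    - [0, 0, 0, 0, 0, 0]
    - [0, 0, 0, 0, 0, 0]

```text
time: 20.27
position: [0.4388, 0.3075, 0.2096]
tool_rot: [0.631, 0.776, 0.0, 0.0]
ft_force: [-0.8, -0.3, 6.3]
grip_width: 0.0299
grip_force: 12.0
```

>>> step_arm:
  rows:
    - [0, 0, 0, 0, 0, 0]
    - [0, 0, 0, 0, 0, 0]
    - [0, 0, 0, 0, 0, 0]
    - [0, 0, 0, 0, 0, 0]
    - [0, 0, 0.02, 0, 0, 0]
    - [0, 0, 0.035, 0, 0, 0]
    - [0, 0, 0.04, 0, 0, 0]
    - [0, 0, 0.035, 0, 0, 0]
  jaw: 0.087

```text
time: 21.28
position: [0.4387, 0.3074, 0.3403]
tool_rot: [0.631, 0.776, 0.0, 0.0]
ft_force: [-0.2, 0.1, -0.1]
grip_width: 0.0863
grip_force: 0.0
```

>>> step_arm:
  rows:
    - [0.003, -0.0426, 0, 0, 0, -7.8]
    - [0.003, -0.0426, 0, 0, 0, -7.8]
    - [0.003, -0.0426, 0, 0, 0, -7.8]
    - [0.003, -0.0426, 0, 0, 0, -7.8]
    - [0.003, -0.0426, 0, 0, 0, -7.8]
    - [0.003, -0.0426, 0, 0, 0, -7.8]
    - [0.003, -0.0426, 0, 0, 0, -7.8]

```text
time: 22.15
position: [0.4597, 0.0079, 0.3391]
tool_rot: [0.917, 0.398, 0.0, 0.0]
ft_force: [-0.7, -0.1, -0.3]
grip_width: 0.0867
grip_force: 0.0
```

>>> step_arm:
  rows:
    - [0.003, -0.0426, 0, 0, 0, -7.8]
    - [0.003, -0.0426, 0, 0, 0, -7.8]
    - [0.003, -0.0426, 0, 0, 0, -7.8]
    - [0.003, -0.0426, 0, 0, 0, -7.8]
    - [0.003, -0.0426, 0, 0, 0, -7.8]
    - [0.003, -0.0426, 0, 0, 0, -7.8]
    - [0.003, -0.0426, 0, 0, 0, -7.8]
    - [0, 0, 0, 0, 0, 0]
    - [0, 0, 0, 0, 0, 0]

```text
time: 23.28
position: [0.4803, -0.2883, 0.3386]
tool_rot: [0.998, -0.065, -0.001, -0.001]
ft_force: [0.4, 0.2, 0.7]
grip_width: 0.0874
grip_force: 0.0
```

```bash
python3 chk.py p3
```

```text
top tube 0.73 170 [0.427 0.364 0.094] zmax 0.099 bb [[0.414, 0.355, 0.014], [0.438, 0.379, 0.099]]
top square 0.68 178 [0.437 0.303 0.072] zmax 0.087 bb [[0.424, 0.29, 0.013], [0.453, 0.319, 0.088]]
side tube 0.79 219 [0.423 0.359 0.085] zmax 0.093 bb [[0.412, 0.352, 0.013], [0.434, 0.373, 0.094]]
side square 0.61 332 [0.434 0.3   0.066] zmax 0.082 bb [[0.42, 0.29, 0.01], [0.453, 0.377, 0.082]]
side dropper 0.56 539 [ 0.477 -0.293  0.069] zmax 0.092 bb [[0.466, -0.305, 0.007], [0.497, -0.275, 0.093]]
side jar 0.61 626 [ 0.419 -0.287  0.075] zmax 0.077 bb [[0.405, -0.301, 0.014], [0.437, -0.268, 0.077]]
23.775 [ 0.480913   -0.28859121  0.33911851] [ 9.97896902e-01 -6.48210886e-02  1.80353405e-05  3.85120821e-06] 0.08698995848852095 [-0.02933114  0.27420024 -0.32134791]
```

View pics/p3.png

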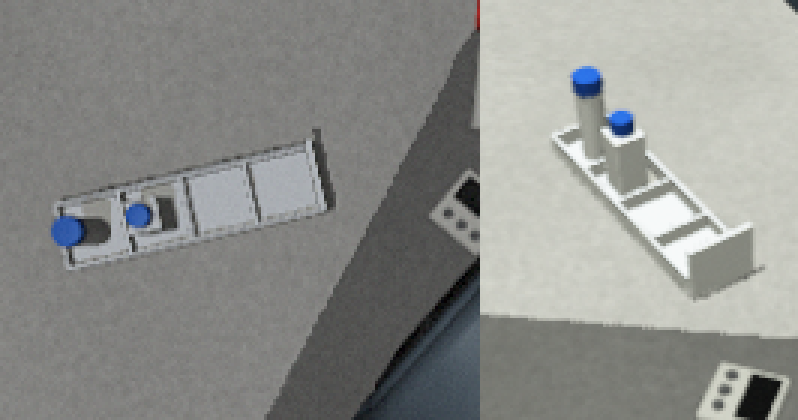

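Tube and square stand upright in the two farthest compartments (67,232 and 139,214 in the left view). The arm is over the dropper.

>>> step_arm:
  rows:
    - [0, -0.0005, -0.03, 0, 0, 0]
    - [0, 0, -0.03, 0, 0, 0]
    - [0, 0, -0.03, 0, 0, 0]
    - [0, 0, -0.018, 0, 0, 0]
    - [0, 0, -0.012, 0, 0, 0]
    - [0, 0, -0.005, 0, 0, 0]
    - [0, 0, 0, 0, 0, 0]
    - [0, 0, 0, 0, 0, 0]

```text
time: 24.78
position: [0.4811, -0.2896, 0.2148]
tool_rot: [0.998, -0.065, 0.001, 0.0]
ft_force: [-0.3, -0.6, -2.0]
grip_width: 0.0868
grip_force: 0.0
```

>>> step_arm:
  rows:
    - [0, 0, 0, 0, 0, 0]
    - [0, 0, 0, 0, 0, 0]
    - [0, 0, 0, 0, 0, 0]
    - [0, 0, 0, 0, 0, 0]
    - [0, 0, 0, 0, 0, 0]
    - [0, 0, 0, 0, 0, 0]
    - [0, 0, 0, 0, 0, 0]
    - [0, 0, 0, 0, 0, 0]
  jaw: 0.015

```text
time: 25.78
position: [0.4808, -0.2894, 0.214]
tool_rot: [0.998, -0.065, -0.0, -0.0]
ft_force: [-0.5, 0.2, 0.4]
grip_width: 0.0316
grip_force: 12.0
```

>>> step_arm:
  rows:
    - [0, 0, 0.015, 0, 0, 0]
    - [0, 0, 0.035, 0, 0, 0]
    - [0, 0, 0.04, 0, 0, 0]
    - [0, 0, 0.03, 0, 0, 0]
    - [-0.0021, 0.0384, 0, 0, 0, 7.8]
    - [-0.0021, 0.0384, 0, 0, 0, 7.8]
    - [-0.0021, 0.0384, 0, 0, 0, 7.8]
    - [-0.0021, 0.0384, 0, 0, 0, 7.8]
    - [-0.0021, 0.0384, 0, 0, 0, 7.8]
    - [-0.0021, 0.0384, 0, 0, 0, 7.8]
    - [-0.0021, 0.0384, 0, 0, 0, 7.8]

```text
time: 27.15
position: [0.4659, -0.0194, 0.335]
tool_rot: [0.916, 0.402, 0.001, 0.0]
ft_force: [0.1, 0.0, -0.7]
grip_width: 0.0319
grip_force: 12.0
```

>>> step_arm:
  rows:
    - [-0.0021, 0.0384, 0, 0, 0, 7.8]
    - [-0.0021, 0.0384, 0, 0, 0, 7.8]
    - [-0.0021, 0.0384, 0, 0, 0, 7.8]
    - [-0.0021, 0.0384, 0, 0, 0, 7.8]
    - [-0.0021, 0.0384, 0, 0, 0, 7.8]
    - [-0.0021, 0.0384, 0, 0, 0, 7.8]
    - [-0.0021, 0.0384, 0, 0, 0, 7.8]
    - [0, 0, -0.02, 0, 0, 0]
    - [0, 0, -0.03, 0, 0, 0]
    - [0, 0, -0.015, 0, 0, 0]
    - [0, 0, 0, 0, 0, 0]
    - [0, 0, 0, 0, 0, 0]

```text
time: 28.65
position: [0.4519, 0.2481, 0.2699]
tool_rot: [0.631, 0.776, 0.001, 0.0]
ft_force: [-0.3, 0.0, 0.1]
grip_width: 0.0316
grip_force: 12.0
```

>>> step_arm:
  rows:
    - [0, 0, -0.02, 0, 0, 0]
    - [0, 0, -0.02, 0, 0, 0]
    - [0, 0, -0.01, 0, 0, 0]
    - [0, 0, -0.004, 0, 0, 0]
    - [0, 0, -0.002, 0, 0, 0]
    - [0, 0, -0.001, 0, 0, 0]
    - [0, 0, 0, 0, 0, 0]
    - [0, 0, -0.001, 0, 0, 0]
    - [0, 0, 0, 0, 0, 0]
    - [0, 0, 0, 0, 0, 0]

```text
time: 29.9
position: [0.4514, 0.2482, 0.2111]
tool_rot: [0.631, 0.776, 0.0, 0.0]
ft_force: [-0.0, -0.1, -0.5]
grip_width: 0.0319
grip_force: 12.0
```

>>> step_arm:
  rows:
    - [0, 0, -0.0006, 0, 0, 0]
    - [0, 0, 0, 0, 0, 0]
    - [0, 0, 0, 0, 0, 0]

```text
time: 30.28
position: [0.4514, 0.2482, 0.2109]
tool_rot: [0.631, 0.776, 0.0, 0.0]
ft_force: [-1.2, 0.3, 6.2]
grip_width: 0.0316
grip_force: 12.0
```

>>> step_arm:
  rows:
    - [0, 0, 0, 0, 0, 0]
    - [0, 0, 0, 0, 0, 0]
    - [0, 0, 0, 0, 0, 0]
    - [0, 0, 0, 0, 0, 0]
    - [0, 0, 0.02, 0, 0, 0]
    - [0, 0, 0.035, 0, 0, 0]
    - [0, 0, 0.04, 0, 0, 0]
    - [0, 0, 0.035, 0, 0, 0]
  jaw: 0.087

```text
time: 31.28
position: [0.4513, 0.2481, 0.3417]
tool_rot: [0.631, 0.776, 0.0, 0.0]
ft_force: [0.7, 0.4, -0.5]
grip_width: 0.0863
grip_force: 0.0
```

>>> step_arm:
  rows:
    - [-0.0021, -0.0379, 0, 0, 0, -7.8]
    - [-0.0021, -0.0379, 0, 0, 0, -7.8]
    - [-0.0021, -0.0379, 0, 0, 0, -7.8]
    - [-0.0021, -0.0379, 0, 0, 0, -7.8]
    - [-0.0021, -0.0379, 0, 0, 0, -7.8]
    - [-0.0021, -0.0379, 0, 0, 0, -7.8]
    - [-0.0021, -0.0379, 0, 0, 0, -7.8]

```text
time: 32.15
position: [0.4365, -0.0183, 0.3405]
tool_rot: [0.917, 0.398, 0.0, 0.0]
ft_force: [0.1, -0.1, 0.5]
grip_width: 0.0869
grip_force: 0.0
```

>>> step_arm:
  rows:
    - [-0.0021, -0.0379, 0, 0, 0, -7.8]
    - [-0.0021, -0.0379, 0, 0, 0, -7.8]
    - [-0.0021, -0.0379, 0, 0, 0, -7.8]
    - [-0.0021, -0.0379, 0, 0, 0, -7.8]
    - [-0.0021, -0.0379, 0, 0, 0, -7.8]
    - [-0.0021, -0.0379, 0, 0, 0, -7.8]
    - [-0.0021, -0.0379, 0, 0, 0, -7.8]
    - [0, 0, 0, 0, 0, 0]
    - [0, 0, 0, 0, 0, 0]

```text
time: 33.28
position: [0.4216, -0.2818, 0.3401]
tool_rot: [0.998, -0.065, -0.001, -0.001]
ft_force: [0.5, 0.7, -0.1]
grip_width: 0.0868
grip_force: 0.0
```

```bash
python3 chk.py p4
```

```text
top tube 0.54 176 [0.427 0.364 0.095] zmax 0.098 bb [[0.414, 0.355, 0.007], [0.441, 0.378, 0.099]]
top square 0.76 183 [0.437 0.304 0.072] zmax 0.088 bb [[0.424, 0.29, 0.012], [0.453, 0.317, 0.089]]
side tube 0.49 212 [0.423 0.358 0.086] zmax 0.094 bb [[0.412, 0.353, 0.01], [0.433, 0.372, 0.094]]
side square 0.55 318 [0.434 0.3   0.067] zmax 0.082 bb [[0.42, 0.29, 0.01], [0.453, 0.362, 0.082]]
side dropper 0.75 283 [0.446 0.242 0.067] zmax 0.085 bb [[0.434, 0.232, 0.009], [0.462, 0.251, 0.086]]
side jar 0.81 496 [ 0.414 -0.288  0.075] zmax 0.077 bb [[0.404, -0.301, 0.011], [0.428, -0.269, 0.077]]
33.775 [ 0.42210427 -0.28214926  0.34049397] [ 9.97896094e-01 -6.48335217e-02  3.72776381e-06  3.05987583e-06] 0.08676936977211083 [-0.15609072 -0.43855762 -0.01879663]
```

View pics/p4.png

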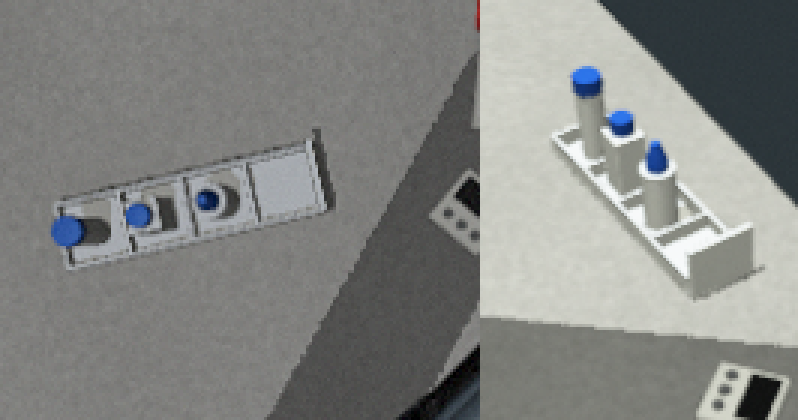

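Three bottles stand upright in order (67,232; 139,214; 207,200 in the left view). The jar is last.

>>> step_arm:
  rows:
    - [0, -0.001, -0.03, 0, 0, 0]
    - [0, 0, -0.03, 0, 0, 0]
    - [0, 0, -0.03, 0, 0, 0]
    - [0, 0, -0.022, 0, 0, 0]
    - [0, 0, -0.0125, 0, 0, 0]
    - [0, 0, -0.005, 0, 0, 0]
    - [0, 0, 0, 0, 0, 0]
    - [0, 0, 0, 0, 0, 0]

```text
time: 34.78
position: [0.4222, -0.2836, 0.2117]
tool_rot: [0.998, -0.065, 0.001, 0.001]
ft_force: [0.5, -0.1, -1.0]
grip_width: 0.087
grip_force: 0.0
```

>>> step_arm:
  rows:
    - [0, 0, 0, 0, 0, 0]
    - [0, 0, 0, 0, 0, 0]
    - [0, 0, 0, 0, 0, 0]
    - [0, 0, 0, 0, 0, 0]
    - [0, 0, 0, 0, 0, 0]
    - [0, 0, 0, 0, 0, 0]
    - [0, 0, 0, 0, 0, 0]
    - [0, 0, 0, 0, 0, 0]
  jaw: 0.015

```text
time: 35.78
position: [0.422, -0.2834, 0.2109]
tool_rot: [0.998, -0.065, -0.0, -0.0]
ft_force: [0.5, -0.1, -0.4]
grip_width: 0.0371
grip_force: 12.0
```

>>> step_arm:
  rows:
    - [0, 0, 0.015, 0, 0, 0]
    - [0, 0, 0.035, 0, 0, 0]
    - [0, 0, 0.04, 0, 0, 0]
    - [0, 0, 0.03, 0, 0, 0]
    - [0.003, 0.0338, 0, 0, 0, 7.8]
    - [0.003, 0.0338, 0, 0, 0, 7.8]
    - [0.003, 0.0338, 0, 0, 0, 7.8]
    - [0.003, 0.0338, 0, 0, 0, 7.8]
    - [0.003, 0.0338, 0, 0, 0, 7.8]
    - [0.003, 0.0338, 0, 0, 0, 7.8]
    - [0.003, 0.0338, 0, 0, 0, 7.8]

```text
time: 37.15
position: [0.4428, -0.0456, 0.3318]
tool_rot: [0.916, 0.402, 0.0, 0.0]
ft_force: [0.5, 0.7, -1.0]
grip_width: 0.0377
grip_force: 12.0
```

>>> step_arm:
  rows:
    - [0.003, 0.0338, 0, 0, 0, 7.8]
    - [0.003, 0.0338, 0, 0, 0, 7.8]
    - [0.003, 0.0338, 0, 0, 0, 7.8]
    - [0.003, 0.0338, 0, 0, 0, 7.8]
    - [0.003, 0.0338, 0, 0, 0, 7.8]
    - [0.003, 0.0338, 0, 0, 0, 7.8]
    - [0.003, 0.0338, 0, 0, 0, 7.8]
    - [0, 0, -0.02, 0, 0, 0]
    - [0, 0, -0.025, 0, 0, 0]
    - [0, 0, 0, 0, 0, 0]
    - [0, 0, 0, 0, 0, 0]

```text
time: 38.52
position: [0.4642, 0.1897, 0.2869]
tool_rot: [0.631, 0.776, 0.0, 0.0]
ft_force: [0.2, 0.4, 0.2]
grip_width: 0.0374
grip_force: 12.0
```

```bash
python3 chk.py p5|tail -1
```

```text
39.025 [0.46400252 0.18976116 0.28608284] [6.31158851e-01 7.75653593e-01 7.04179136e-05 5.72344341e-05] 0.03784047740837745 [ 0.27212438  0.00595242 -0.44358287]
```

View pics/p5.png

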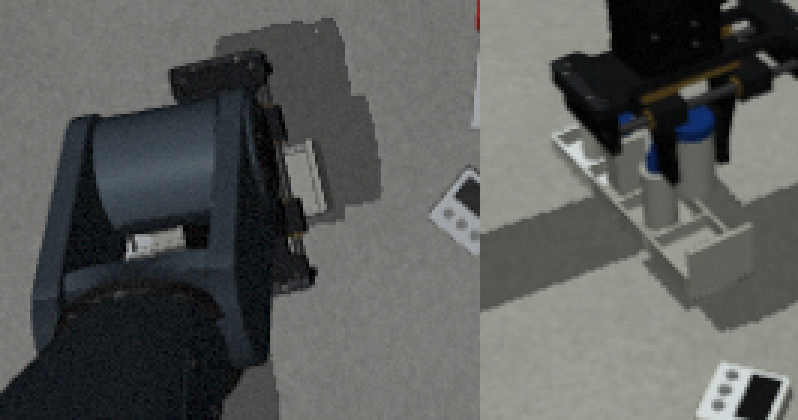

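The jar (about 695,155) hangs upright over the compartment beside the end plate. Lowering it.

>>> step_arm:
  rows:
    - [0, 0, -0.02, 0, 0, 0]
    - [0, 0, -0.025, 0, 0, 0]
    - [0, 0, -0.02, 0, 0, 0]
    - [0, 0, -0.007, 0, 0, 0]
    - [0, 0, -0.003, 0, 0, 0]
    - [0, 0, -0.001, 0, 0, 0]
    - [0, 0, 0, 0, 0, 0]
    - [0, 0, -0.001, 0, 0, 0]
    - [0, 0, 0, 0, 0, 0]
    - [0, 0, 0, 0, 0, 0]

```text
time: 40.28
position: [0.464, 0.1898, 0.2091]
tool_rot: [0.631, 0.776, 0.0, 0.0]
ft_force: [-0.6, -0.6, -1.0]
grip_width: 0.0379
grip_force: 12.0
```

>>> step_arm:
  rows:
    - [0, 0, -0.0007, 0, 0, 0]
    - [0, 0, 0, 0, 0, 0]
    - [0, 0, 0, 0, 0, 0]

```text
time: 40.65
position: [0.464, 0.1898, 0.2082]
tool_rot: [0.631, 0.776, -0.0, -0.0]
ft_force: [-0.5, 0.1, -1.2]
grip_width: 0.0376
grip_force: 12.0
```

>>> step_arm:
  rows:
    - [0, 0, -0.0006, 0, 0, 0]
    - [0, 0, 0, 0, 0, 0]
    - [0, 0, 0, 0, 0, 0]

```text
time: 41.02
position: [0.464, 0.1898, 0.2079]
tool_rot: [0.631, 0.776, 0.0, 0.0]
ft_force: [-0.1, -0.3, 3.1]
grip_width: 0.0372
grip_force: 12.0
```

Contact; release, rise and retreat.

>>> step_arm:
  rows:
    - [0, 0, 0, 0, 0, 0]
    - [0, 0, 0, 0, 0, 0]
    - [0, 0, 0, 0, 0, 0]
    - [0, 0, 0, 0, 0, 0]
    - [0, 0, 0.02, 0, 0, 0]
    - [0, 0, 0.035, 0, 0, 0]
    - [0, 0, 0.04, 0, 0, 0]
    - [0, 0, 0.04, 0, 0, 0]
  jaw: 0.087

```text
time: 42.02
position: [0.4638, 0.1897, 0.3437]
tool_rot: [0.631, 0.776, -0.0, -0.0]
ft_force: [-0.0, 0.3, 0.1]
grip_width: 0.0866
grip_force: 0.0
```

>>> step_arm:
  rows:
    - [0, -0.045, 0, 0, 0, 0]
    - [0, -0.045, 0, 0, 0, -5]
    - [0, -0.045, 0, 0, 0, -5]
    - [0, -0.045, 0, 0, 0, -5]
    - [0, -0.045, 0, 0, 0, -5]
    - [0, -0.045, 0, 0, 0, -5]
    - [0, -0.045, 0, 0, 0, -5]
    - [0, -0.03, 0, 0, 0, 0]
    - [0, 0, 0, 0, 0, 0]

```text
time: 43.15
position: [0.4641, -0.1572, 0.3426]
tool_rot: [0.811, 0.584, 0.0, 0.001]
ft_force: [0.4, 0.9, 0.4]
grip_width: 0.0871
grip_force: 0.0
```

```bash
python3 chk.py p6
```

```text
top tube 0.54 180 [0.427 0.364 0.095] zmax 0.098 bb [[0.414, 0.355, 0.009], [0.442, 0.399, 0.099]]
top square 0.54 165 [0.44  0.303 0.073] zmax 0.088 bb [[0.424, 0.29, 0.019], [0.453, 0.316, 0.088]]
top dropper 0.65 144 [0.45  0.247 0.071] zmax 0.094 bb [[0.436, 0.234, 0.026], [0.463, 0.265, 0.096]]
top jar 0.74 183 [0.462 0.189 0.075] zmax 0.079 bb [[0.446, 0.173, 0.026], [0.478, 0.205, 0.08]]
side tube 0.74 259 [0.422 0.36  0.085] zmax 0.093 bb [[0.411, 0.353, 0.0], [0.436, 0.438, 0.094]]
side square 0.82 317 [0.434 0.3   0.067] zmax 0.083 bb [[0.42, 0.289, 0.01], [0.45, 0.318, 0.083]]
side dropper 0.57 265 [0.447 0.242 0.067] zmax 0.085 bb [[0.434, 0.232, 0.01], [0.461, 0.254, 0.087]]
side jar 0.89 304 [0.459 0.179 0.068] zmax 0.073 bb [[0.444, 0.154, 0.01], [0.478, 0.217, 0.073]]
43.65 [ 0.46406167 -0.1545982   0.3427165 ] [ 8.10067401e-01  5.86336768e-01  2.01366997e-06 -2.12728619e-05] 0.08673417491950328 [ 0.85438932 -0.07267193  0.72942997]
```

View pics/p6.png

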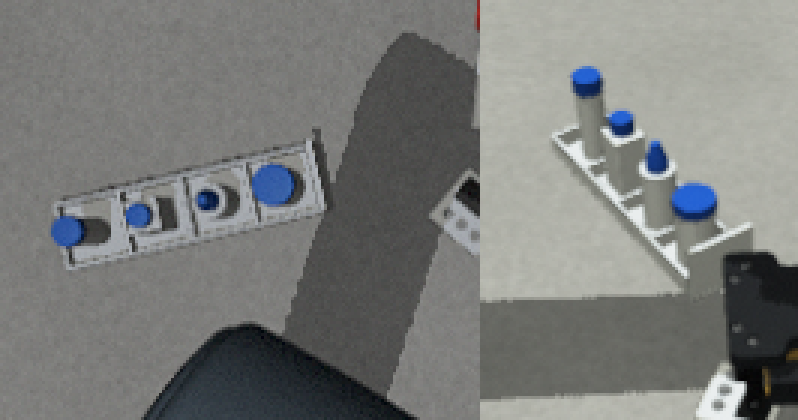

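All four stand upright, one to a compartment: tube, square, dropper and jar, with the jar beside the end plate (273,185 in the left view). The cap heights match bottles resting on the floor.

```bash
python3 -c "from rig import hand_in; print(hand_in())"
```

```text
the job is handed in; nothing more can be done
None
```

The job is handed in at about 44 s of the 120 s: all four bottles stand upright in the tray in reverse order, tube farthest from the end plate, then square, dropper, and the jar beside the plate.

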